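# Put a returned battery pack into the self-closing quarantine box

### The job

A returned power-tool battery pack has to go into the grey quarantine box on the returns bench. Lay it gently in the sloping chute against the closed lid, right way up and lengthwise, letting go only when it lies flat on the slope; then press the hand lever fully down and keep the lid raised until the pack has slid down inside and lies still, and release the lever so that the lid closes over it. Work the lid only by its lever, do not drop the pack, and leave the carton, the charger and the green bin where they are.

Things in the scene. Friction and masses are not known exactly. Their poses are not given: they have to be found in the camera images.
- pack_center (a point): Battery pack: dark block 60 mm wide (x), 112 long (y), 60 high (z), about 0.6 kg. The lower 46 mm are the full-width case; a grey contact rail 44 x 78 x 14 mm stands on it. Point: the pack's centre, 30 mm above its underside. Starts upright on the bench, turned up to 0.6 rad, in one of two places left of the station (the carton has the other). Grip across the 60 mm. Either end may go first.
- chute: Sloping aluminium chute running into the grey box; box, chute and lever are one bolted-down station. Origin: middle of the floor surface under the lid's front flap. y points up the slope (28 deg above level), z square to the floor, x level across. For y > 0 it is open above: 185 mm long, 150 wide inside, cheeks 30 mm high. The floor is slick: the pack slides down it by itself until something stops it.
- rest_spot (a point): Where the pack's centre comes to lie when it rests on the chute against the closed lid: in the chute's frame y = 62 mm, z = 30 mm (the flap's outer face is at y = 6 mm). Same axes as the chute.
- buffer (a point): Middle of the rubber buffer at the low end inside the box, 164 mm down the slope from the chute's origin, 30 mm off the floor. The pack stops against it, centre at about y = -108 mm in the chute's frame, about a second after the lid is raised. Same axes as the chute.
- lid_edge (a point): Middle of the top of the lid's chute-side edge; closed, it lies 92 mm off the chute's floor surface, 3 mm up the slope from the chute's origin. The lid is a flat steel cover 172 x 185 mm over the box with a front flap that closes the mouth; it is hinged at the low end of the box, and this edge swings up.
- lid (a joint): Angle of the lid, rad: 0 closed, 0.68 fully raised. A rod links it to the lever (lid angle about 1.13 x lever angle). Falls shut by itself in about half a second when the lever is let go.
- lever (a joint): Angle of the hand lever, rad: 0 up (at rest), 0.60 fully down at its stop. Springs back up when let go. Pressing on the paddle takes 3 N at first and 6 N near the stop.
- paddle (a point): Centre of the top face of the lever's rubber paddle, a plate 90 x 50 mm past the low end of the box. At rest it is 122 mm above the bench and slopes 20 deg up away from the box; fully down it is 77 mm lower, 6 mm further out and slopes 14 deg down. The 90 mm side runs along this frame's x (parallel to the chute's x); at rest y points level towards the box and z up.
- lever_pivot (a point): Point on the lever's level turning axis (parallel to the chute's x), straight behind the paddle: at rest 122 mm nearer the box and 47 mm lower than the paddle's point. Fixed to the station.
- carton: Loose cardboard box, 100 x 85 x 75 mm high; origin at the centre of its underside. Not to be moved.
- charger: Loose black battery charger, 110 x 140 x 66 mm high, beyond the box; origin at the centre of its underside. Not to be moved.
- pickbin: Loose green open-fronted bin with stock, 110 x 160 x 103 mm high, beyond the chute; origin at the centre of its underside. Not to be moved.

How it is judged:
On the way, in this order (a step that is already met when the one before it is completed fails the run):
1. the pack lies flat, right way up and lengthwise in the chute against the closed lid, let go (y of pack_center in the frame of chute between 0.045 and 0.09 m and x of pack_center in the frame of chute between -0.055 and 0.055 m and z of pack_center in the frame of chute between 0.02 and 0.04 m and angle between the z axis of pack_center and the z axis of chute, either way round below 0.12 rad and angle between the y axis of pack_center and the y axis of chute, either way round below 0.35 rad and angle between pack_center's own z axis and vertical below 0.75 rad and contact force between the fingers and pack below 0.05 N and linear speed of pack below 0.03 m/s and value of joint lid below 0.05 rad), for 0.2 s.
2. the lever is held down and the lid kept raised while the pack slides in and comes to rest inside (value of joint lid above 0.5 rad and y of pack_center in the frame of chute below -0.085 m and z of pack_center in the frame of chute below 0.06 m and linear speed of pack below 0.03 m/s), for 0.3 s.
At the end, for the whole second after the job is handed in: The pack lies still inside the box at the foot of the chute (its centre at least 85 mm down the slope past the flap line), the lid is closed and the lever is up (both within 0.04 rad), and the carton, charger and green bin are within 25 mm of where they began (y of pack_center in the frame of chute between -0.17 and -0.085 m and x of pack_center in the frame of chute between -0.075 and 0.075 m and z of pack_center in the frame of chute between 0.01 and 0.06 m and linear speed of pack below 0.03 m/s and value of joint each of lid, lever below 0.04 rad and distance of each of carton, charger, pickbin from where it was at the start of the episode below 0.025 m); the robot touches nothing.
It fails at once if the pack is let go over the chute before it lies flat on the slope, or tumbles there (contact force between the fingers and pack below 0.02 N and y of pack_center in the frame of chute between 0.04 and 0.25 m and x of pack_center in the frame of chute between -0.1 and 0.1 m and z of pack_center in the frame of chute between 0 and 0.2 m and angle between the z axis of pack_center and the z axis of chute, either way round above 0.25 rad).
It fails at once if the pack is dropped (falls freely by some 2 cm or more) (contact force between pack and anything else below 0.02 N and linear speed of pack above 0.6 m/s and y of pack_center in the frame of chute above 0.04 m).
It fails at once if the robot pushes on the lid itself (contact force between any of the fingers, the arm and lid above 5 N).
It fails at once if the carton, the charger or the green bin is moved by more than 25 mm (distance of any of carton, charger, pickbin from where it was at the start of the episode above 0.025 m).
It also fails if it takes over 54 s, if anything falls off the work surface, if the arm or the gripper's body presses on something with over 40 N, if the wrist force passes 120 N, or if a joint passes its speed limit or range.

### The arm

A 6-joint arm with a two-finger parallel gripper is mounted at the origin on the work surface. World frame = base frame: x ahead of the robot, y to its left, z up, the work surface at z = 0. Lengths are in m, angles in rad, forces in N, time in s.
With the tool pointing down it reaches from about 0.4 to 0.825 m from the base axis. Payload 7 kg.
Tool frame: the origin (TCP) lies on the centre line of the jaws, within the pads' length; the fingertips stand arm.tip_reach ahead of it and the grasp point (between the pads) lies 5 mm behind it (arm.tip_reach is the distance from the TCP to the fingertips, in m); z points along the fingers, y is the line along which they close (so a half turn about z gives the same grasp; the last joint's range is limited). The gripper opens to 88 mm and grips with 3 to 60 N. Pads are 19 mm wide; open, the fingers measure 130 mm over their backs; the gripper's body (78 mm by 193 mm) begins 47 mm behind the grasp point.
Start: joints at [1.51, 0.359, 0.012, 0, -1.224, -0.288], TCP at [0.231, 0.634, 0.241] pointing down, gripper open.
Joint ranges: [-3.07, 3.07], [-1.43, 2.12], [-1.02, 1.25], [-3.03, 1.67], [-3.05, -0], [-3.03, 3.03]. Speed limits (rad/s): [2.39, 2.39, 3.01, 3.14, 3.14, 3.14].

### API

Orientations are given as [roll, pitch, yaw] about the fixed x, y, z axes, in that order (R = Rz(yaw) Ry(pitch) Rx(roll)).
In Python, from station import status, optics, order, arm gives the robot as it stands. The module is installed in compiled form; this text tells all that it offers.
- The arm moves only by the shell command python3 -m jog 'ROWS' [FORCE]. ROWS is JSON, a list of rows, each a list of 3 entries, a list of its own where there are three numbers: the gripper command: -1 is shut, 1 is fully open, values between are in proportion, then the shift along the tool's x, y, z in mm, then the turn about the tool's z in rad. A call has 1 to 20 rows; each row is the pose to reach, as a shift and turn from the pose commanded when the call began, along the tool's axes at that moment; what a row does not reach only later rows make up. A row lasts 1/8 s, in which the tool goes at most 62.5 mm and 10.7 degrees, less where a joint would pass 70% of its speed; a pose out of reach is approached as far as the arm can. A call with a gripper value outside its range is refused whole. The fingers move at their own pace and stop on an object; FORCE is the grip in N (left out, the last holds). Time passes only in rows, so rows that repeat a pose let the fingers close. It gives the time, the measured TCP pose, the force, the opening and the grip force at its end, in the units of the state.
- status.get_state(): the state, without advancing time (a new reading comes with each control period).
- optics.grab_frame(name): name is "scene" or "top" or "wrist"; returns a dict with "color" (420x560x3 uint8, red, green, blue), "mtx" (3x3 intrinsics, pixels), "cam_to_world" (4x4, takes a point from camera to world coordinates). Camera axes: x right, y down, z forward; pixel columns grow to the right and rows downward; lengths in m; the calibration is good to about 2 mm. A picture is of the moment at which its call begins. There is no depth.
- order.job_done(): hands the job in; it is judged then, once.
The state is a dict: "t": time; "q": joint angles; "qd": joint speeds; "joint_efforts": joint torques, N m; "eef_pos": TCP position; "ee_rot": TCP orientation; "force": force on the tool from outside, world axes, zero at the start; "moment": the same for the moment, N m; "width": finger opening in m; "gripper_force": force on a finger pad.
Only numpy, scipy, OpenCV 4.12 (cv2) and the standard library are available. Lean on these libraries where they do the work, as an engineer would, in place of code of your own. Each camera call takes 0.05 s, during which the arm holds its last target. There are 200 camera calls.

## Working session

There is one attempt and no reset: what is moved stays moved. The work goes in short steps, Python scripts to look and compute and a shell command to move; the robot and the scene stay as the last step left them, time stands still between calls to the robot, and variables do not carry over. Pictures are saved under pics/ and viewed, at most 10 in all, crops included, and the job is handed in when it is done.

```bash
mkdir -p pics; python3 - <<'E'
from station import status, optics, order, arm
import cv2,pickle
s=status.get_state(); print({k:s[k] for k in('t','q','eef_pos','ee_rot','force','width')}, arm.tip_reach, [a for a in dir(arm) if a[0]!='_'])
for n in('scene','top'):
    f=optics.grab_frame(n); pickle.dump(f,open(f'pics/{n}0.pkl','wb'))
    cv2.imwrite(f'pics/{n}0.png',cv2.resize(f['color'][:,:,::-1],(800,600),interpolation=cv2.INTER_CUBIC)); print(n,f['mtx'].round(1).tolist(),f['cam_to_world'].round(3).tolist())
E
```

```text
{'t': 0.0, 'q': array([ 1.51011942e+00,  3.59348291e-01,  1.10633749e-02, -3.70723493e-04,
       -1.22410573e+00, -2.88091988e-01]), 'eef_pos': array([0.23053732, 0.63390859, 0.23964589]), 'ee_rot': array([ 3.13996502e+00, -1.18884190e-04, -3.48895040e-01]), 'force': array([0.57930248, 0.24963702, 0.18055601]), 'width': 0.08801659787406428} 0.014 ['Unreachable', 'tip_reach']
scene [[445.1, 0.0, 274.8], [0.0, 445.1, 210.3], [0.0, 0.0, 1.0]] [[-0.29, 0.757, -0.585, 1.27], [0.957, 0.22, -0.191, 0.263], [-0.016, -0.615, -0.788, 1.076], [0.0, 0.0, 0.0, 1.0]]
top [[456.0, 0.0, 279.4], [0.0, 456.0, 222.7], [0.0, 0.0, 1.0]] [[0.022, -0.997, 0.071, 0.519], [-0.999, -0.024, -0.023, 0.048], [0.025, -0.071, -0.997, 1.305], [0.0, 0.0, 0.0, 1.0]]
```

View pics/top0.png

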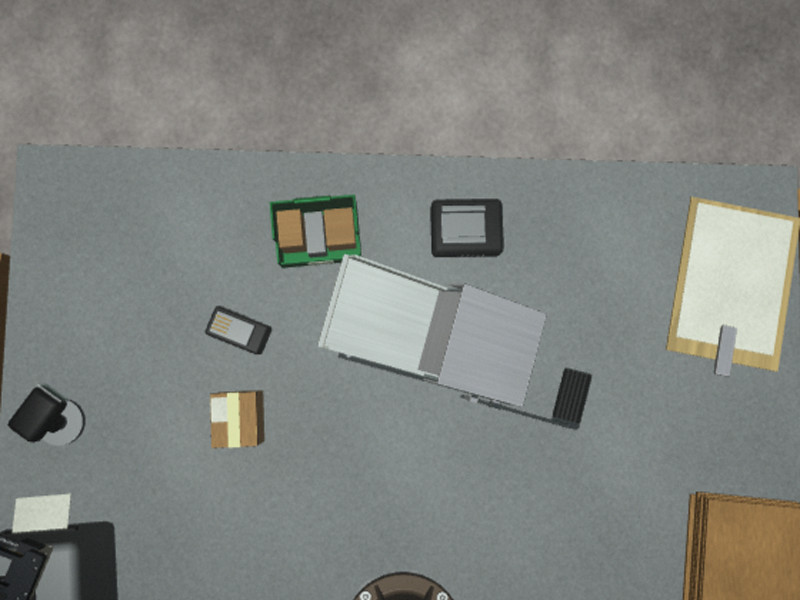

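View pics/scene0.png

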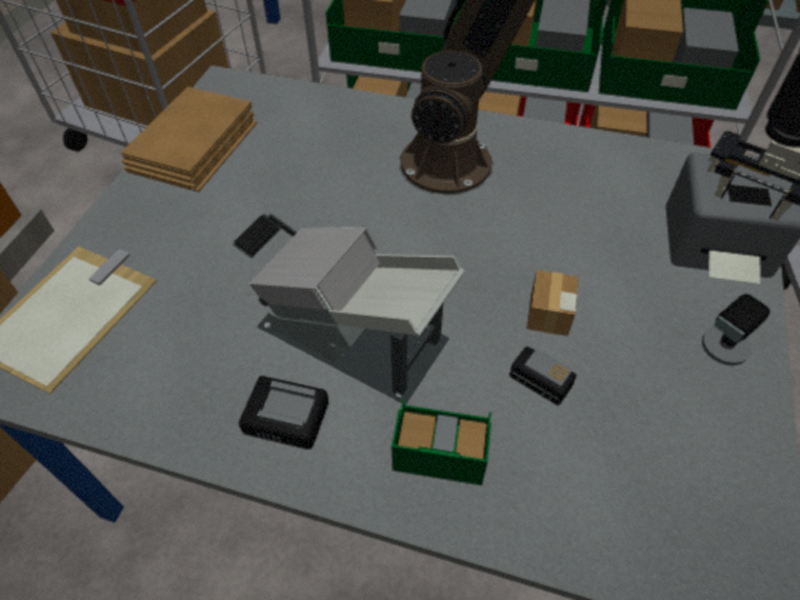

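The top view shows the pack at about (238,330) and the carton at (237,419). The chute's upper end is at left, with corners (348,257) and (321,347). The lid spans (463,286) to (525,405) and the paddle is at (572,398). Next I'll enlarge both views.

```bash
python3 - <<'E'
import cv2,pickle
for n,(u,v) in {'top':(140,160),'scene':(150,140)}.items():
    f=pickle.load(open(f'pics/{n}0.pkl','rb'))['color'][v:v+150 if n=='top' else v+150,u:u+ (280 if n=='top' else 270),::-1]
    cv2.imwrite(f'pics/{n}0c.png',cv2.resize(f,None,fx=2.85,fy=2.85,interpolation=cv2.INTER_CUBIC))
E
```

```text
(no output)
```

View pics/top0c.png

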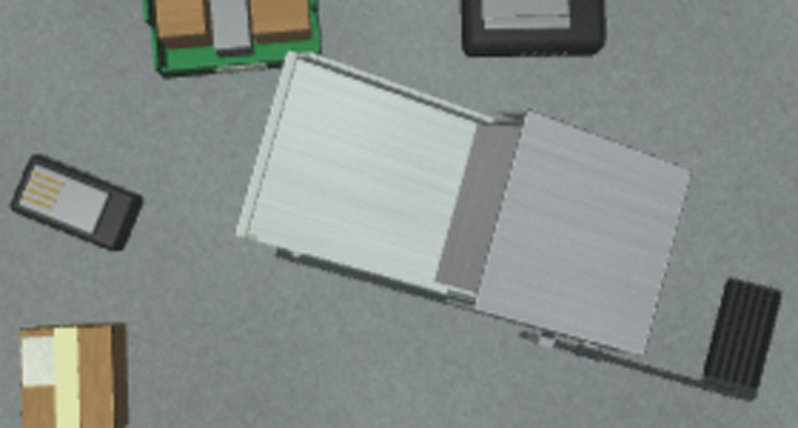

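View pics/scene0c.png

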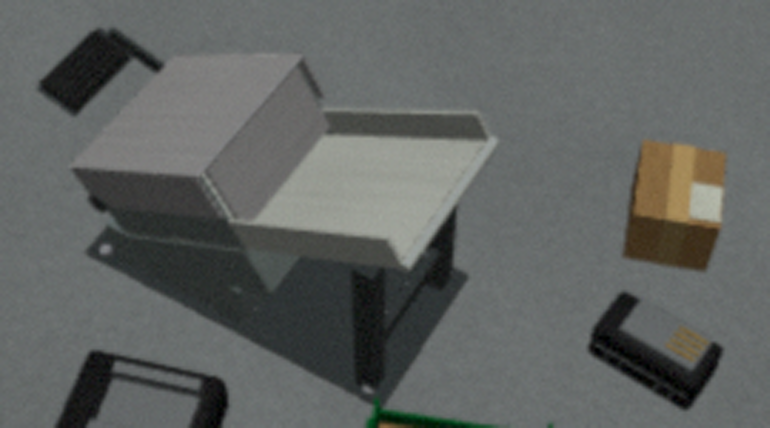

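```bash
cat > h.py <<'E'
import numpy as np,pickle
from scipy.optimize import least_squares
from scipy.spatial.transform import Rotation as Rn
F={n:pickle.load(open(f'pics/{n}0.pkl','rb')) for n in('top','scene')}
OFF={'top':(140,160),'scene':(150,140)}
def px(n,p): return np.array(p)/2.85+OFF[n]
def proj(f,P):
    T=f['cam_to_world']; c=(np.array(P)-T[:3,3])@T[:3,:3]; q=c@f['mtx'].T; return q[:,:2]/q[:,2:]
def onz(f,p,z):
    T=f['cam_to_world']; d=T[:3,:3]@np.linalg.solve(f['mtx'],[*p,1]); return T[:3,3]+d*(z-T[2,3])/d[2]
def chuteR(psi): return Rn.from_euler('z',psi)*Rn.from_euler('x',28,degrees=True)
E
cat > m.py <<'E'
from h import *
o=[('top',(524,111),(.086,.003,.092)),('top',(475,306),(-.086,.003,.092)),('scene',(205,178),(.086,.003,.092)),('scene',(303,55),(-.086,.003,.092)),
('top',(255,235),(-.075,.185,0)),('top',(308,62),(.075,.185,0)),('scene',(495,137),(-.075,.185,0)),('scene',(408,265),(.075,.185,0))]
def res(p): return np.concatenate([(proj(F[n],[p[:3]+chuteR(p[3]).apply(b)])[0]-px(n,a)) for n,a,b in o])
r=least_squares(res,[.55,-.05,.15,-.28],loss='soft_l1'); print(r.x.round(4)); print(r.fun.reshape(-1,2).round(1).tolist())
print('rest',r.x[:3]+chuteR(r.x[3]).apply([0,.062,.03]))
for p in [(733,279),(780,292),(755,400),(706,378)]: print('pad',onz(F['top'],px('top',p),.115).round(3))
pc=[('top',(38,155),.046),('top',(12,208),.046),('top',(143,202),0),('top',(120,250),0),('top',(40,166),.06),('top',(110,188),.06),('top',(20,203),.06),('top',(95,236),.06)]
for n,p,z in pc: print('pack',z,onz(F[n],px(n,p),z).round(3))
for p in [(22,330),(110,325)]: print('carton',onz(F['top'],px('top',p),.075).round(3))
E
python3 m.py
```

```text
[ 0.5809 -0.0235  0.1436 -0.2337]
[[0.3, 0.1], [-0.4, 1.8], [-3.5, 0.4], [-1.0, -0.1], [-5.9, 0.2], [-7.9, -0.3], [-1.4, 1.4], [0.1, -0.7]]
rest [0.59029531 0.0160285  0.1991698 ]
pad [ 0.519 -0.29   0.115]
pad [ 0.508 -0.334  0.115]
pad [ 0.409 -0.311  0.115]
pad [ 0.428 -0.266  0.115]
pack 0.046 [0.624 0.366 0.046]
pack 0.046 [0.572 0.389 0.046]
pack 0 [0.583 0.271 0.   ]
pack 0 [0.534 0.292 0.   ]
pack 0.06 [0.612 0.36  0.06 ]
pack 0.06 [0.593 0.293 0.06 ]
pack 0.06 [0.576 0.378 0.06 ]
pack 0.06 [0.547 0.305 0.06 ]
carton [0.457 0.367 0.075]
carton [0.463 0.285 0.075]
```

```bash
sed -i "s/(255,235)/(240,236)/;s/(308,62)/(292,53)/" m.py; cat >> m.py <<'E'
c=np.array([(a,b) for n,a,b in o])
op=[('top',(38,155),(.03,.056,.046)),('top',(12,208),(-.03,.056,.046)),('top',(143,202),(.03,-.056,0)),('top',(120,250),(-.03,-.056,0)),('scene',(623,293),(-.03,-.056,.046)),('scene',(720,350),(-.03,.056,.046)),('scene',(590,350),(.03,-.056,0)),('scene',(688,408),(.03,.056,0))]
op=[(n,a,(b[0]*.95,b[1]*.97,b[2])) for n,a,b in op]
def rp(p): return np.concatenate([(proj(F[n],[np.array([p[0],p[1],0])+Rn.from_euler('z',p[2]).apply(b)])[0]-px(n,a)) for n,a,b in op])
r=least_squares(rp,[.575,.33,-.37]); print('PACK',r.x.round(4),r.fun.reshape(-1,2).round(1).tolist())
E
python3 m.py | grep -v -e pad -e 'pack ' -e carton
```

```text
[ 0.582  -0.0228  0.1455 -0.237 ]
[[0.2, -0.4], [-0.7, 1.4], [-3.5, 0.2], [-0.8, -0.3], [-1.0, -0.9], [-2.5, 2.1], [-1.2, 1.5], [0.1, -0.7]]
rest [0.59150549 0.01669775 0.20112339]Traceback (most recent call last):
  File "m.py", line 11, in <module>
    c=np.array([(a,b) for n,a,b in o])
ValueError: setting an array element with a sequence. The requested array has an inhomogeneous shape after 2 dimensions. The detected shape was (8, 2) + inhomogeneous part.
```

```bash
sed -i '/^c=np.array/d' m.py; python3 m.py | grep PACK; cat > go.py <<'E'
import sys,numpy as np
from scipy.spatial.transform import Rotation as Rn
from station import status
s=status.get_state(); R=Rn.from_euler('xyz',s['ee_rot'])
t=[float(v) for v in sys.argv[1:5]]
print('t',s['t'],'pos',s['eef_pos'].round(4),'rot',s['ee_rot'].round(3),'q',s['q'].round(2),'F',s['force'].round(1))
print('shift mm',(R.inv().apply(np.array(t[:3])-s['eef_pos'])*1000).round(1),'turn',round(float(-np.arctan2(np.sin(t[3]-s['ee_rot'][2]),np.cos(t[3]-s['ee_rot'][2]))),3))
E
python3 go.py .575 .329 .2 1.2
```

```text
PACK [ 0.58    0.3331 -0.3817] [[-2.5, -1.1], [-2.0, -0.7], [-0.2, -1.2], [-0.3, 0.4], [-0.4, -2.7], [0.5, -1.9], [-2.0, -0.2], [-2.2, 0.9]]
t 0.1 pos [0.2306 0.634  0.2397] rot [ 3.14  -0.    -0.349] q [ 1.51  0.36  0.01 -0.   -1.22 -0.29] F [-0.9 -0.1  0.3]
shift mm [427.9 168.8  40. ] turn -1.549
```

```bash
python3 -m jog '[[1,[55,20,5],-0.18],[1,[110,40,10],-0.36],[1,[160,60,15],-0.54],[1,[215,80,20],-0.72],[1,[270,100,25],-0.9],[1,[325,125,30],-1.08],[1,[380,145,35],-1.26],[1,[431,166,40],-1.44],[1,[431,166,40],-1.54],[1,[431,166,40],-1.54],[1,[431,166,40],-1.54],[1,[431,166,40],-1.54]]' 15
python3 - <<'E'
from station import optics
import cv2,pickle
f=optics.grab_frame('wrist'); pickle.dump(f,open('pics/w1.pkl','wb'))
cv2.imwrite('pics/w1.png',f['color'][:,:,::-1])
E
python3 go.py .579 .331 .025 1.19
```

```text
t: 1.6
eef_pos: [0.5785, 0.3317, 0.2007]
ee_rot: [3.142, -0.0, 1.191]
force: [0.5, 0.3, -0.1]
width: 0.0879
gripper_force: 0.0
t 1.65 pos [0.5785 0.3317 0.2007] rot [ 3.142 -0.     1.191] q [ 0.81  0.37 -0.06 -0.   -1.14  1.95] F [0.1 0.7 0.6]
shift mm [ -0.5   0.7 175.7] turn 0.001
```

View pics/w1.png

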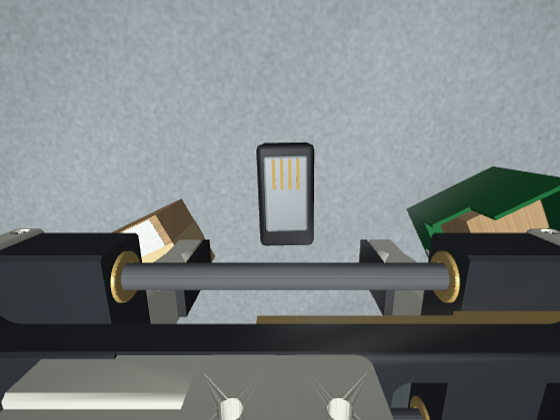

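The wrist view shows the pack's case spanning columns 257–314 and rows 142–245, well aligned with the image axes. The rail spans (265–307, 155–232), with its contact end pointing away from the camera.

```bash
python3 - <<'E'
from h import *
f=pickle.load(open('pics/w1.pkl','rb'))
for p,z in [((258,145),.046),((313,145),.046),((261,240),.046),((313,240),.046),((265,156),.06),((307,156),.06),((266,232),.06),((307,230),.06)]: print(z,onz(f,p,z).round(4))
E
```

```text
0.046 [0.5753 0.3944 0.046 ]
0.046 [0.6269 0.3738 0.046 ]
0.046 [0.5382 0.2991 0.046 ]
0.046 [0.5915 0.2779 0.046 ]
0.06 [0.5789 0.3824 0.06  ]
0.06 [0.6169 0.3672 0.06  ]
0.06 [0.5497 0.3099 0.06  ]
0.06 [0.5902 0.2961 0.06  ]
```

```bash
python3 go.py .586 .3425 .028 1.206
```

```text
t 1.65 pos [0.5785 0.3317 0.2007] rot [ 3.142 -0.     1.191] q [ 0.81  0.37 -0.06 -0.   -1.14  1.95] F [0.1 0.7 0.6]
shift mm [ 12.7   2.9 172.7] turn -0.015
```

```bash
python3 -m jog '[[1,[13,3,40],-0.015],[1,[13,3,80],-0.015],[1,[13,3,120],-0.015],[1,[13,3,150],-0.015],[1,[13,3,173],-0.015],[1,[13,3,173],-0.015],[1,[13,3,173],-0.015],[-1,[13,3,173],-0.015],[-1,[13,3,173],-0.015],[-1,[13,3,173],-0.015],[-1,[13,3,173],-0.015],[-1,[13,3,173],-0.015],[-1,[13,3,173],-0.015],[-1,[13,3,173],-0.015]]' 20
python3 -m jog '[[-1,[0,0,-10],0],[-1,[0,0,-30],0],[-1,[0,0,-60],0],[-1,[0,0,-60],0]]'
```

```text
t: 3.4
eef_pos: [0.586, 0.3425, 0.0282]
ee_rot: [-3.141, -0.001, 1.206]
force: [-4.8, 3.2, 5.4]
width: 0.0597
gripper_force: 20.0
t: 3.9
eef_pos: [0.5878, 0.3428, 0.0897]
ee_rot: [3.14, -0.004, 1.206]
force: [0.5, 0.2, -6.9]
width: 0.0599
gripper_force: 20.0
```

```bash
cat > tgt.py <<'E'
from h import *
C=np.array([.582,-.0228,.1455]);psi=-.237
def ch(x,y,z): return C+chuteR(psi).apply([x,y,z])
if __name__=='__main__':
    p=ch(0,.078,.033); print(p.round(4),'TCP',(p-[0,0,.005]).round(4),psi+np.pi/2)
E
python3 tgt.py; python3 go.py .601 .044 .33 1.334
```

```text
[0.5945 0.0291 0.2113] TCP [0.5945 0.0291 0.2063] 1.3337963267948965
t 3.9 pos [0.5878 0.3428 0.0897] rot [ 3.14  -0.004  1.206] q [ 0.81  0.48 -0.16  0.   -0.92  1.96] F [ 0.5  0.2 -6.9]
shift mm [-273.6  119.3 -241. ] turn -0.128
```

```bash
python3 -m jog '[[-1,[0,0,-50],0],[-1,[0,0,-100],0],[-1,[0,0,-150],0],[-1,[-20,8,-200],-0.02],[-1,[-55,22,-240],-0.03],[-1,[-95,39,-240],-0.05],[-1,[-135,55,-240],-0.07],[-1,[-175,72,-240],-0.09],[-1,[-215,88,-240],-0.11],[-1,[-250,103,-240],-0.12],[-1,[-280,115,-240],-0.128],[-1,[-290,119,-240],-0.128],[-1,[-290,119,-240],-0.128],[-1,[-290,119,-240],-0.128]]'
python3 - <<'E'
from station import optics
import cv2,pickle
import numpy as np
f=optics.grab_frame('wrist'); pickle.dump(f,open('pics/w2.pkl','wb'))
g=optics.grab_frame('scene'); pickle.dump(g,open('pics/s2.pkl','wb'))
cv2.imwrite('pics/w2.png',f['color'][:,:,::-1]); cv2.imwrite('pics/s2.png',cv2.resize(g['color'][90:310,130:410,::-1],None,fx=2.7,fy=2.7,interpolation=cv2.INTER_CUBIC))
E
```

```text
t: 5.65
eef_pos: [0.5943, 0.0294, 0.3268]
ee_rot: [-3.141, 0.0, 1.335]
force: [-0.2, -0.2, -7.3]
width: 0.06
gripper_force: 20.0
```

View pics/w2.png

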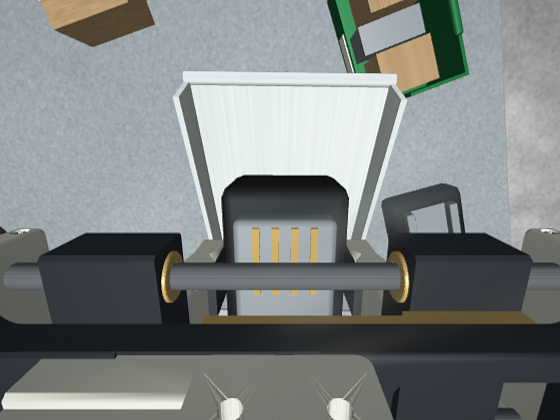

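View pics/s2.png

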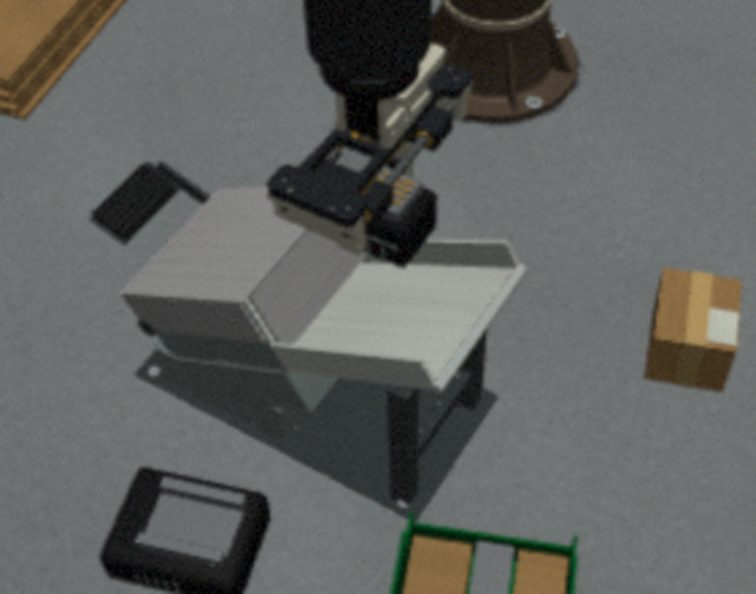

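The wrist view shows the pack centred and parallel in the chute. The chute's upper corners are at (184,73) and (397,73), the cheek-top ends at (178,97) and (404,97), and the inner floor line at row 84. I'll check these against the fit.

```bash
python3 - <<'E'
from tgt import *
W=pickle.load(open('pics/w2.pkl','rb')); F['w']=W; F['s2']=pickle.load(open('pics/s2.pkl','rb'))
P=[(-.075,.185,0),(.075,.185,0),(-.075,.185,.03),(.075,.185,.03)]
print(proj(W,[ch(*p) for p in P]).round(0).tolist())
S=lambda n,a:np.array(a)/2.7+(130,90) if n=='s2' else (np.array(a) if n=='w' else px(n,a))
o=[('top',(524,111),(.086,.003,.092)),('top',(475,306),(-.086,.003,.092)),('s2',(245,302),(.086,.003,.092)),
('w',(178,97),(-.075,.185,.03)),('w',(404,97),(.075,.185,.03)),('s2',(511,241),(-.075,.185,.03)),('s2',(422,361),(.075,.185,.03))]
def res(p): return np.concatenate([(proj(F[n],[p[:3]+chuteR(p[3]).apply(b)])[0]-S(n,a)) for n,a,b in o])
r=least_squares(res,[.582,-.0228,.1455,-.237],loss='soft_l1'); print(r.x.round(4)); print(r.fun.reshape(-1,2).round(1).tolist())
C2=r.x[:3]; print('pivot',C2+chuteR(r.x[3]).apply([0,.078,.033]))
E
```

```text
[[186.0, 77.0], [383.0, 77.0], [175.0, 92.0], [394.0, 93.0]]
[ 0.5848 -0.0265  0.1517 -0.2415]
[[2.3, -1.7], [0.9, 0.3], [-4.5, -0.3], [0.4, -1.5], [-1.1, -0.3], [-2.8, 0.1], [-0.4, -1.5]]
pivot [0.59755385 0.02528169 0.21742796]
```

```bash
python3 -m jog '[[-1,[1,3,25],0],[-1,[1,3,50],0],[-1,[1,3,70],0],[-1,[1,3,82],0],[-1,[1,3,90],0],[-1,[1,3,90],0],[-1,[1,3,90],0]]'
for i in 1; do python3 -m jog '[[-1,[0,0,2],0],[-1,[0,0,4],0],[-1,[0,0,6],0],[-1,[0,0,8],0],[-1,[0,0,8],0]]' 15; done
```

```text
t: 6.62
eef_pos: [0.598, 0.029, 0.2384]
ee_rot: [3.14, -0.0, 1.334]
force: [-0.5, -1.2, -7.5]
width: 0.06
gripper_force: 20.0
t: 7.25
eef_pos: [0.5974, 0.0277, 0.2302]
ee_rot: [3.141, 0.002, 1.334]
force: [-2.6, -5.5, -0.8]
width: 0.0601
gripper_force: 15.0
```

```bash
python3 -m jog '[[-1,[0,0,2],0],[-1,[0,0,4],0],[-1,[0,0,6],0],[-1,[0,0,6],0]]' 12;python3 -m jog '[[-1,[0,0,2],0],[-1,[0,0,4],0],[-1,[0,0,6],0],[-1,[0,0,6],0]]' 12; python3 - <<'E'
from station import optics
import cv2,pickle
f=optics.grab_frame('wrist'); g=optics.grab_frame('scene')
import numpy as np
b=cv2.resize(g['color'][120:250,200:370],(560,420),interpolation=cv2.INTER_CUBIC)
a=np.vstack([f['color'][60:330],b[100:400]])
cv2.imwrite('pics/p3.png',a[:,:,::-1])
E
```

```text
t: 7.75
eef_pos: [0.5974, 0.0279, 0.2238]
ee_rot: [3.141, 0.001, 1.334]
force: [-1.7, -5.4, -3.2]
width: 0.0603
gripper_force: 12.0
t: 8.25
eef_pos: [0.5975, 0.029, 0.2172]
ee_rot: [-3.141, -0.0, 1.334]
force: [-1.0, -1.0, -5.0]
width: 0.0597
gripper_force: 12.0
```

View pics/p3.png

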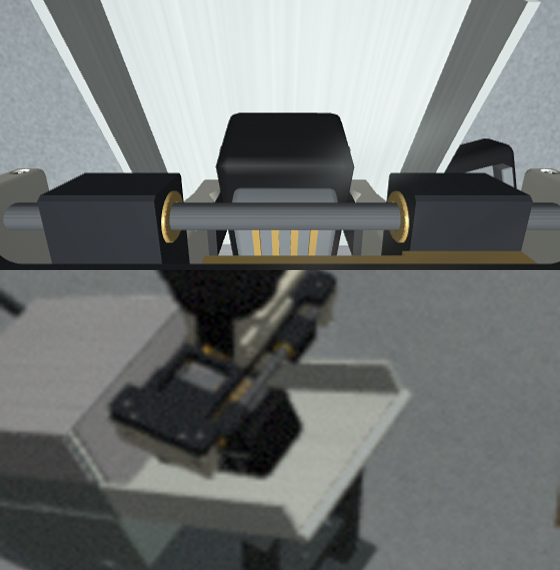

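The pack has pivoted in the grip: its uphill end face is now visible at (285,140). I'll keep lowering.

```bash
for i in 1; do python3 -m jog '[[-1,[0,0,1],0],[-1,[0,0,2],0],[-1,[0,0,2],0]]' 12;python3 -m jog '[[-1,[0,0,1],0],[-1,[0,0,2],0],[-1,[0,0,2],0]]' 12; done
```

```text
t: 8.72
eef_pos: [0.5975, 0.0289, 0.2154]
ee_rot: [-3.141, 0.0, 1.334]
force: [-1.0, -2.3, -4.8]
width: 0.06
gripper_force: 12.0
t: 9.1
eef_pos: [0.5975, 0.0288, 0.2135]
ee_rot: [-3.141, 0.0, 1.334]
force: [-1.8, -3.3, -4.8]
width: 0.0601
gripper_force: 12.0
```

```bash
for i in 1; do python3 -m jog '[[-1,[0,0,1],0],[-1,[0,0,2],0],[-1,[0,0,2],0]]' 12;python3 -m jog '[[-1,[0,0,1],0],[-1,[0,0,2],0],[-1,[0,0,2],0]]' 12; done
```

```text
t: 9.48
eef_pos: [0.5976, 0.0286, 0.2133]
ee_rot: [3.14, 0.0, 1.335]
force: [-5.4, -3.7, 6.4]
width: 0.0596
gripper_force: 12.0
t: 9.85
eef_pos: [0.598, 0.0284, 0.213]
ee_rot: [3.139, 0.0, 1.335]
force: [-9.4, -3.3, 15.7]
width: 0.06
gripper_force: 12.0
```

```bash
python3 -m jog '[[-1,[0,0,-2],0],[-1,[0,0,-2.5],0],[-1,[0,0,-2.5],0]]' 8; python3 -m jog '[[-0.1,[0,0,0],0],[0.3,[0,0,0],0],[0.45,[0,0,0],0],[0.6,[0,0,0],0],[0.7,[0,0,0],0],[0.7,[0,0,0],0]]'; python3 - <<'E'
from station import optics
import cv2,pickle
f=optics.grab_frame('wrist'); g=optics.grab_frame('scene')
import numpy as np
b=cv2.resize(g['color'][120:250,200:370],(560,420),interpolation=cv2.INTER_CUBIC)
a=np.vstack([f['color'][60:330],b[100:400]])
cv2.imwrite('pics/p4.png',a[:,:,::-1])
E
```

```text
t: 10.22
eef_pos: [0.598, 0.0286, 0.2131]
ee_rot: [3.14, 0.0, 1.334]
force: [-2.2, -4.0, 1.3]
width: 0.0602
gripper_force: 8.0
t: 10.98
eef_pos: [0.5977, 0.0291, 0.2121]
ee_rot: [3.141, -0.0, 1.334]
force: [0.2, -0.1, 0.6]
width: 0.0742
gripper_force: 0.0
```

View pics/p4.png

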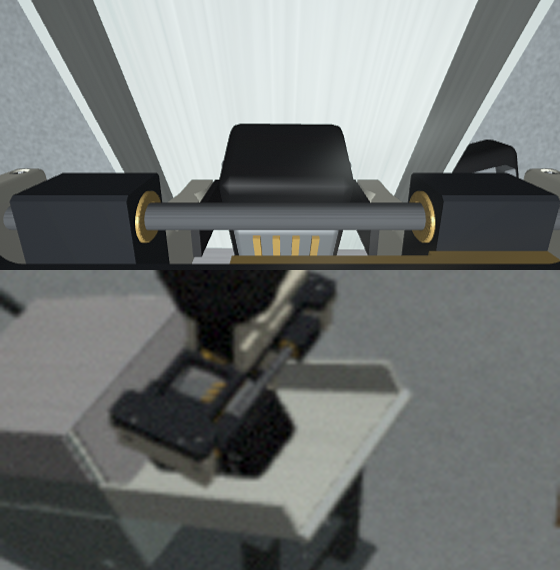

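The pack is released and rests on the slope against the flap, and the wrist force is near zero. Now I'll lift off, turn, and go over the paddle.

```bash
python3 -m jog '[[0.7,[0,0,-8],0],[0.7,[0,0,-20],0],[0.7,[0,0,-40],0],[0.7,[0,0,-70],0],[0.7,[0,0,-100],0],[0.7,[0,0,-120],0],[0.7,[0,0,-120],0.17]]'
python3 -m jog '[[-1,[0,0,0],0.17],[-1,[0,0,0],0.34],[-1,[0,0,0],0.51],[-1,[0,0,0],0.68],[-1,[0,0,0],0.85],[-1,[0,0,0],1.02],[-1,[0,0,0],1.19],[-1,[0,0,0],1.36],[-1,[0,0,0],1.53],[-1,[0,0,0],1.7],[-1,[0,0,0],1.87],[-1,[0,0,0],2.04],[-1,[0,0,0],2.21],[-1,[0,0,0],2.38],[-1,[0,0,0],2.55],[-1,[0,0,0],2.72],[-1,[0,0,0],2.89],[-1,[0,0,0],2.97],[-1,[0,0,0],2.97]]'
python3 go.py .466 -.298 .2 -1.81
python3 - <<'E'
from h import *
c=np.array([onz(F['top'],px('top',p),z) for p,z in [((733,279),.1135),((780,292),.1305),((755,400),.1305),((706,378),.1135)]]); print(c.round(4),c.mean(0))
E
```

```text
t: 11.95
eef_pos: [0.5984, 0.0289, 0.3354]
ee_rot: [3.138, -0.003, 1.161]
force: [0.1, -0.0, -1.6]
width: 0.0743
gripper_force: 0.0
t: 14.32
eef_pos: [0.5976, 0.0289, 0.333]
ee_rot: [-3.141, 0.001, -1.805]
force: [-0.1, -0.2, 0.1]
width: 0.0005
gripper_force: 0.0
t 14.325 pos [0.5976 0.0289 0.333 ] rot [-3.141e+00  1.000e-03 -1.805e+00] q [ 0.37  0.19 -0.01  0.   -1.37 -0.61] F [-0.1 -0.2  0.1]
shift mm [348.6  52.3 132.8] turn 0.005
[[ 0.519  -0.2907  0.1135]
 [ 0.5082 -0.3288  0.1305]
 [ 0.4107 -0.3062  0.1305]
 [ 0.4282 -0.2662  0.1135]] [ 0.46651742 -0.2979608   0.122     ]
```

```bash
python3 -m jog '[[-1,[40,6,0],0],[-1,[80,12,0],0],[-1,[120,18,0],0],[-1,[160,24,0],0],[-1,[200,30,0],0],[-1,[240,36,0],0],[-1,[280,42,0],0],[-1,[315,48,20],0],[-1,[335,51,55],0],[-1,[346,52,100],0],[-1,[349,52,130],0],[-1,[349,52,160],0],[-1,[349,52,180],0],[-1,[349,52,180],0],[-1,[349,52,180],0]]'
```

```text
t: 16.2
eef_pos: [0.4664, -0.2987, 0.1533]
ee_rot: [-3.14, -0.0, -1.805]
force: [-0.5, 0.1, 0.6]
width: 0.0003
gripper_force: 0.0
```

```bash
python3 -m jog '[[-1,[0,0,8],0],[-1,[0,0,16],0],[-1,[0,0,24],0],[-1,[0,0,30],0],[-1,[0,0,30],0]]'
```

```text
t: 16.82
eef_pos: [0.4668, -0.2994, 0.1229]
ee_rot: [-3.139, -0.001, -1.805]
force: [-0.3, -1.1, 7.5]
width: 0.0008
gripper_force: 3.0
```

```bash
python3 -m jog '[[-1,[1,0,12],0],[-1,[3,0,25],0],[-1,[4,0,38],0],[-1,[5,0,50],0],[-1,[6,0,58],0],[-1,[6,0,58],0],[-1,[6,0,58],0]]'
```

```text
t: 17.7
eef_pos: [0.4633, -0.3042, 0.0638]
ee_rot: [3.14, -0.0, -1.806]
force: [-1.5, 0.2, 1.6]
width: 0.0007
gripper_force: 1.0
```

```bash
python3 -m jog '[[-1,[0,0,1],0],[-1,[0,0,2],0],[-1,[0,0,2],0],[-1,[0,0,2],0]]'; python3 - <<'E'
from station import optics
import cv2,pickle
import numpy as np
g=optics.grab_frame('scene')['color']; t=optics.grab_frame('top')['color']
a=np.vstack([cv2.resize(g[100:270,140:420],(490,298),interpolation=cv2.INTER_CUBIC),cv2.resize(t[160:330,200:480],(490,298),interpolation=cv2.INTER_CUBIC)])
cv2.imwrite('pics/p5.png',a[:,:,::-1])
E
```

```text
t: 18.2
eef_pos: [0.4643, -0.3042, 0.0621]
ee_rot: [-3.142, 0.0, -1.806]
force: [-1.1, 0.9, 0.9]
width: 0.0005
gripper_force: 1.0
```

View pics/p5.png

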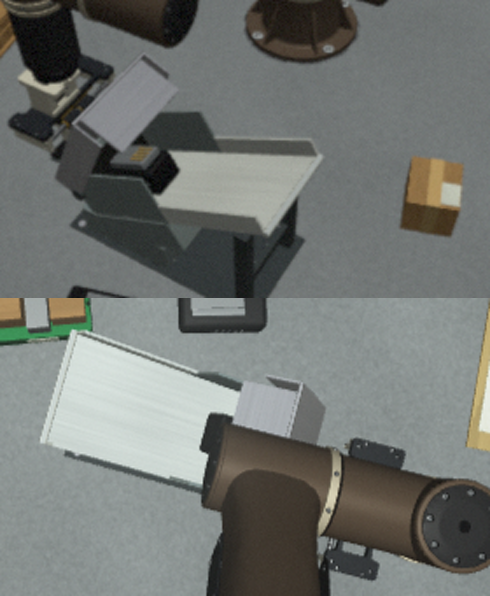

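The lid is well raised and the pack is passing the mouth at about (140,165) in the upper panel. I'll press a little further and hold, then check by frame difference that it is still.

```bash
cat > fd.py <<'E'
from station import optics
import cv2,numpy as np,os
c=optics.grab_frame('scene')['color'][100:270,140:420].astype(float)
if os.path.exists('pics/prev.npy'):
    d=abs(c-np.load('pics/prev.npy')).max(2); d=cv2.blur(d,(5,5)); print('max diff',d.max().round(1),np.unravel_index(d.argmax(),d.shape),'n>12',(d>12).sum())
np.save('pics/prev.npy',c)
m=(c.max(2)<45)[60:120,50:110]; print('dark centroid',np.argwhere(m).mean(0).round(1),m.sum())
E
python3 fd.py; python3 -m jog '[[-1,[0,0,2],0],[-1,[0,0,4],0],[-1,[0,0,4],0],[-1,[0,0,4],0],[-1,[0,0,4],0]]'; python3 fd.py;  python3 -m jog '[[-1,[0,0,0],0],[-1,[0,0,0],0],[-1,[0,0,0],0],[-1,[0,0,0],0],[-1,[0,0,0],0],[-1,[0,0,0],0],[-1,[0,0,0],0],[-1,[0,0,0],0]]'; python3 fd.py
```

```text
dark centroid [35.1 29.2] 570
t: 18.98
eef_pos: [0.4648, -0.3043, 0.0596]
ee_rot: [-3.14, -0.0, -1.805]
force: [-5.4, 4.8, 17.4]
width: 0.0005
gripper_force: 8.3
max diff 33.8 (np.int64(47), np.int64(28)) n>12 1707
dark centroid [34.6 28.5] 596
t: 20.02
eef_pos: [0.4648, -0.3043, 0.0596]
ee_rot: [-3.14, -0.0, -1.805]
force: [-4.5, 4.5, 18.5]
width: 0.0004
gripper_force: 8.3
max diff 10.0 (np.int64(23), np.int64(15)) n>12 0
dark centroid [34.7 28.6] 592
```

```bash
python3 - <<'E'
from h import *
from station import optics
f=optics.grab_frame('scene'); c=f['color'].astype(int)
w=c[150:230,180:280]; m=(w[:,:,0]-w[:,:,2]>35); a=np.argwhere(m)
print('gold px (col,row)',(a.mean(0)[::-1]+[180,150]).round(1) if len(a) else None,len(a))
C=np.array([.5848,-.0265,.1517]);R=chuteR(-.2415)
for y in(-.108,-.085,-.06,-.03,0): print(y,proj(f,[C+R.apply([0,y+.028,.06]),C+R.apply([0,y+.056,.046])]).round(1).tolist())
E
```

```text
gold px (col,row) [217.8 186.1] 39
-0.108 [[220.0, 187.5], [229.5, 191.7]]
-0.085 [[225.8, 187.7], [235.5, 192.0]]
-0.06 [[232.2, 187.9], [242.1, 192.3]]
-0.03 [[240.2, 188.2], [250.3, 192.7]]
0 [[248.5, 188.6], [258.9, 193.1]]
```

The contact strip is at column 217.8, and the prediction for y = -108 mm is 220. So the pack lies against the buffer, and I can release the lever.

```bash
python3 -m jog '[[-1,[-1,0,-15],0],[-1,[-3,0,-30],0],[-1,[-4,0,-45],0],[-1,[-5,0,-60],0],[-1,[-6,0,-75],0],[-1,[-6,0,-100],0],[-1,[-6,0,-130],0],[-1,[-6,0,-150],0],[-1,[-6,0,-150],0],[-1,[-6,0,-150],0],[-1,[-6,0,-150],0],[-1,[-6,0,-150],0],[-1,[-6,0,-150],0],[-1,[-6,0,-150],0]]'; python3 - <<'E'
from h import *
from station import optics
for n in('scene','top'):
    f=optics.grab_frame(n)['color'].astype(float); g=F[n]['color'].astype(float)
    w=(slice(210,270),slice(150,330)) if n=='scene' else (slice(130,220),slice(180,350))
    L=(slice(155,240),slice(185,265)) if n=='scene' else (slice(200,240),slice(300,330))
    print(n,'bin/charger n',(abs(f-g).max(2)[w]>30).sum(),'lid n',(abs(f-g).max(2)[L]>30).sum())
E
```

```text
t: 21.88
eef_pos: [0.4657, -0.2984, 0.2079]
ee_rot: [3.141, 0.0, -1.806]
force: [1.0, 0.5, 0.4]
width: 0.0002
gripper_force: 0.0
scene bin/charger n 2 lid n 25
top bin/charger n 0 lid n 5
```

The scene matches the start pictures: the lid is closed, and the bin and charger have not moved.

```bash
python3 -c "
from station import order
print(order.job_done())"
```

```text
the job is handed in; nothing more can be done
None
```

The job is handed in: the pack lies against the buffer in the quarantine box, the lid has closed over it, the arm is clear of the lever, and the bin and charger haven't moved (I didn't re-check the carton at the end, but nothing went near it).

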